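Load the finished valves into the test nest and snap its cover shut

TASK

Slide the two finished valves (the ones with a stem on top) along their lanes, one after the other, until each drops fully into the pocket at the end of its own lane; do not lift them off the deck, and leave the valve without a stem where it is. Then swing the hinged cover over and press it down until the catch snaps and holds it shut. Do not disturb the screwdriver, the jar or the tray lying about.

Things in the scene. Friction and masses are not known exactly. Their poses are not given: they have to be found in the camera images.
- nest: Fixed aluminium test nest, 200 x 200 mm, 30 mm high; origin under its centre, +x along the lanes away from the robot, +y left. On its top (deck, 30 mm up) three lanes along x, 40 mm wide, centred at y = +54, 0, -54 mm, between white fences 8 mm high from x = -100 to +53. Hinge pillars at x = 68, y = +-89, top 78 mm above the table; catch post at x = 0, y = -96, top 84.
- pocket0 (a point): Centre of the floor of the left lane's pocket (nest x = +30, y = +54 mm, 22 mm above the table). All three pockets are rectangular, 44 mm along x, 40 mm along y and 8 mm deep, lined with dark rubber, with a low back stop 5 mm high beyond, its face at nest x = +53 mm.
- pocket1 (a point): Centre of the floor of the pocket of the middle lane.
- pocket2 (a point): Centre of the floor of the pocket of the right lane (nest y = -54 mm).
- valve_a: Finished valve: black round valve body, 36 mm diameter and 30 mm high, with an aluminium stem on top, 14 mm diameter and 14 mm high (44 mm overall, 90 g). It stands in one of the three lanes; origin at the centre of its underside, z up along the stem.
- valve_b: The other finished valve, the same as valve_a, in another lane.
- bare_valve: Unfinished valve: black round valve body, 36 mm diameter and 30 mm high, flat on top without a stem, in the remaining lane. Origin at the centre of its underside.
- cover (a joint): Angle of the nest's hinged cover in rad: 0 fully shut (level over the pockets), 1.57 upright, about 2 to 2.2 at the start, leaning back away from the robot. It stays where it is left. Below about 0.17 it meets a spring catch that takes roughly 7 N at the tab to pass; once past (below 0.04) the catch holds it shut.
- cover_hinge (a point): Middle of the cover's hinge axis, along nest y, at nest x = 68 mm, 72 mm above the table. The cover is a clear panel in an aluminium frame, 156 mm wide, 6 mm thick, centred on the axis; it reaches 70 mm from the axis, plus the tab to 86 mm. Shut, its underside is 39 mm above the deck and clears the stems of fully dropped valves by 3 mm.
- cover_tab (a point): Middle of the tab (44 mm wide, 16 mm long, dark steel) on the cover's free edge: on its upper face, 78 mm from the hinge axis. Press here. Shut, it is 75 mm above the table, at nest x = -10 mm.
- driver: Screwdriver lying on the table, a bystander; origin on its underside.
- jar: Jar 60 mm in diameter and 80 mm high, a bystander; origin under its centre.
- tray: Clear plastic tray 150 x 110 x 40 mm, fixed to the table, a bystander; origin under its centre.
Not all that is in view belongs to the job. Leave any green, pink or red look-alike of the valve_b alone.

How it is judged:
By the outcome, as a careful person would: the job done as asked, in the order asked, and still so for the second after the job is handed in, with the robot touching nothing.
It also fails if it takes over 61 s, if anything falls off the work surface, if the arm or the gripper's body presses on something with over 40 N, if the wrist force passes 120 N, or if a joint passes its speed limit or range.

ROBOT

A 6-joint arm with a two-finger parallel gripper is mounted at the origin on the work surface. World frame = base frame: x ahead of the robot, y to its left, z up, the work surface at z = 0. Lengths are in m, angles in rad, forces in N, time in s.
With the tool pointing down it reaches from about 0.35 to 0.975 m from the base axis. Payload 4.9 kg.
Tool frame: the origin (TCP) lies at the very end of the fingers, on their centre line; the grasp point (between the pads) lies 19 mm behind it; z points along the fingers, y is the line along which they close (so a half turn about z gives the same grasp; the last joint's range is limited). The gripper opens to 85 mm and grips with 20 to 120 N. Pads are 22 mm wide; open, the fingers measure 114 mm over their backs; the gripper's body (76 mm by 85 mm) begins 54 mm behind the grasp point. The pads swing forward as they close: fully open they stand 13 mm farther back than shut.
Start: joints at [-0.119, 0.053, 1.613, -0, 1.476, -0.119], TCP at [0.625, 0, 0.231] pointing down, gripper open.
Joint ranges: [-3.01, 3.01], [-1.01, 2.22], [0.06, 2.58], [-1.02, 4.17], [0.09, 2.62], [-3.14, 3.14]. Speed limits (rad/s): [2.57, 2.57, 3.14, 3.14, 3.14, 3.14].

INTERFACE

Orientations are given as a unit quaternion [w, x, y, z].
In Python, from plant import manip gives the robot as it stands.
- The arm moves only by the shell command python3 -m pendant 'ROWS'. ROWS is JSON, a list of rows, each a list of 3 entries, a list of its own where there are three numbers: the opening, from 0 (shut) to 1 (fully open), then the shift along the tool's x, y, z in units of 12 cm (1.0 is 12 cm), then the turn about the tool's z in units of pi rad (1.0 is pi rad). In form: [[gripper, [dx, dy, dz], roll], ...]. A call has 1 to 10 rows; each row is the pose to reach, as a shift and turn from the pose commanded when the call began, along the tool's axes at that moment, turning the shorter way round; what a row does not reach only later rows make up. A row lasts 1/10 s, in which the tool goes at most 50 mm and 8.59 degrees, less where a joint would pass 70% of its speed; a pose out of reach is approached as far as the arm can. A call with a number of a shift or a turn outside -1 to 1 is refused whole. A call with a gripper value outside its range is refused whole. The fingers move at their own pace and stop on an object; the grip force is fixed at half the most. Time passes only in rows, so rows that repeat a pose let the fingers close. It gives the time, the measured TCP pose, the force, the opening and the grip force at its end, in the units of the state.
- manip.state(): the state, without advancing time (a new reading comes with each control period).
- manip.grab_frame(name): name is "scene" or "side" or "wrist"; returns a dict with "img" (400x640x3 uint8, red, green, blue), "fx", "fy", "cx", "cy" (pixels), "eye" and "rotation" of the camera in the world; the wrist camera has in their place "tool_from_camera" (4x4, takes a point from camera to tool coordinates, whose origin is the TCP and whose axes are the flange's). Camera axes: x right, y down, z forward; pixel columns grow to the right and rows downward; lengths in m; the calibration is good to about 2 mm. A picture is of the moment at which its call begins: read the wrist's pose just before it. There is no depth.
- manip.job_done(): hands the job in; it is judged then, once.
The state is a dict: "time": time; "joint_pos": joint angles; "joint_vel": joint speeds; "joint_efforts": joint torques, N m; "tool_pos": TCP position; "tool_rot": TCP orientation; "contact_force": force on the tool from outside, world axes, zero at the start; "ft_torque": the same for the moment, N m; "gripper_width": opening from 0.0 (shut) to 1.0 (fully open); "grasp_force": force on a finger pad.
Only numpy, scipy, OpenCV 4.12 (cv2) and the standard library are available. Lean on these libraries where they do the work, as an engineer would, in place of code of your own. Each camera call takes 0.05 s, during which the arm holds its last target. There are 200 camera calls.

## Working session

There is one attempt and no reset: what is moved stays moved. The work goes in short steps, Python scripts to look and compute and a shell command to move; the robot and the scene stay as the last step left them, time stands still between calls to the robot, and variables do not carry over. Pictures are saved under pics/ and viewed, at most 10 in all, crops included, and the job is handed in when it is done.

```bash
mkdir -p pics; ls; cat > h.py <<'E'
import numpy as np, cv2, json
from plant import manip
def grab(n,f):
    s=manip.state(); d=manip.grab_frame(n); cv2.imwrite('pics/'+f+'.png',d['img'][:,:,::-1])
    m={k:np.array(d[k]).tolist() for k in d if k!='img'}; m['tp']=list(s['tool_pos']); m['tr']=list(s['tool_rot'])
    json.dump(m,open('pics/'+f+'.json','w')); return d['img'],m
def load(f): return cv2.imread('pics/'+f+'.png')[:,:,::-1], json.load(open('pics/'+f+'.json'))
def R(q):
    from scipy.spatial.transform import Rotation as Q
    return Q.from_quat([q[1],q[2],q[3],q[0]]).as_matrix()
def cam(m):
    if 'eye' in m: return np.array(m['eye']),np.array(m['rotation'])
    T=np.array(m['tool_from_camera']); r=R(m['tr']); return np.array(m['tp'])+r@T[:3,3], r@T[:3,:3]
def onplane(m,u,v,z):
    e,r=cam(m); d=r@np.array([(u-m['cx'])/m['fx'],(v-m['cy'])/m['fy'],1]); return e+d*(z-e[2])/d[2]
def proj(m,p):
    e,r=cam(m); c=r.T@(np.array(p)-e); return c[0]/c[2]*m['fx']+m['cx'], c[1]/c[2]*m['fy']+m['cy']
E
python3 - <<'E'
from h import *
for n in('scene','side','wrist'):
    i,m=grab(n,n+'0'); print(n,cam(m))
print(manip.state())
a=np.vstack([load('scene0')[0],load('side0')[0]])
E
```

```text
pics
scene (array([ 1.0848354 , -0.04462679,  0.72421013]), array([-0.27452551,  0.68666568,  0.62836319, -0.24142429]))
side (array([-0.05289805, -0.68526507,  1.07807815]), array([-0.33869518,  0.8794209 , -0.3139331 ,  0.11554422]))
wrist (array([0.62446646, 0.0809045 , 0.37225327]), array([[ 9.99997131e-01,  3.63515497e-04, -2.36778461e-03],
       [-4.04521607e-04, -9.48599841e-01, -3.16477768e-01],
       [-2.36112468e-03,  3.16477818e-01, -9.48596972e-01]]))
{'time': 0.15, 'joint_pos': array([-1.19036214e-01,  5.32275030e-02,  1.61399131e+00,  1.66427660e-06,
        1.47601057e+00, -1.19025953e-01]), 'joint_vel': array([ 0.00021361, -0.00032346, -0.00477813,  0.00203729,  0.00040698,
       -0.00027727]), 'joint_efforts': array([ 5.10442842e-04, -3.94241810e+01, -3.70721948e+01, -1.15854355e-04,
        4.61802789e-03,  5.00508997e-05]), 'tool_pos': array([6.24505391e-01, 3.74046478e-05, 2.30324023e-01]), 'tool_rot': array([-6.43809440e-04,  7.07110228e-01,  7.07102860e-01, -5.05210894e-04]), 'contact_force': array([ 0.33515683,  0.15905661, -0.02690845]), 'ft_torque': array([ 0.01912799,  0.03201298, -0.01686572]), 'grasp_force': 0.0, 'gripper_width': 0.9991486121374821}
```

View pics/scene0.png

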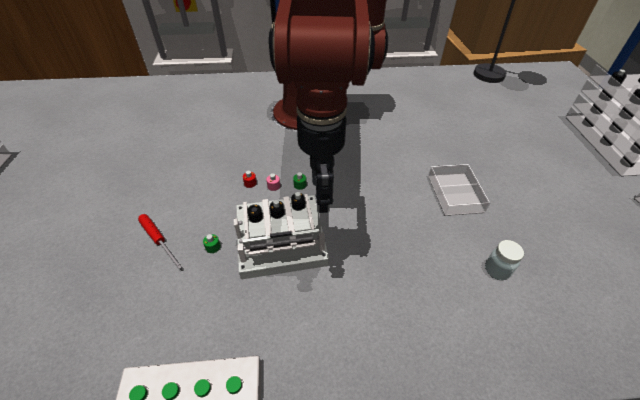

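View pics/wrist0.png

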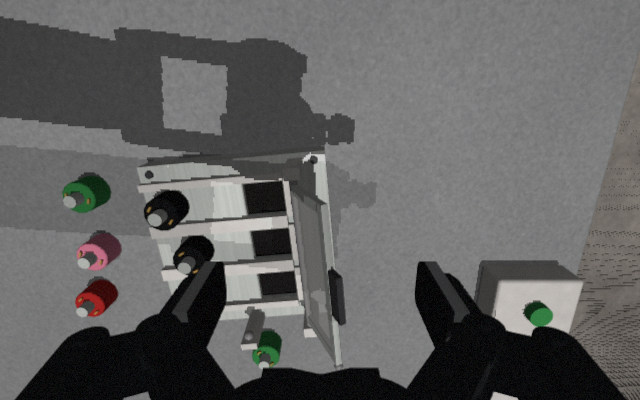

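View pics/side0.png

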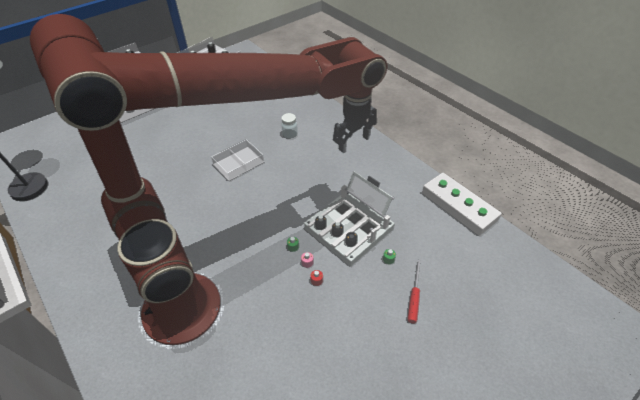

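```bash
sed -i "s/return np.array(m\['eye'\]),np.array(m\['rotation'\])/return np.array(m['eye']),(R(m['rotation']) if np.size(m['rotation'])==4 else np.array(m['rotation']))/" h.py
python3 - <<'E'
from h import *
w,m=load('wrist0'); s,_=load('side0'); c,_=load('scene0')
f=lambda i,x,y,W,H,k: cv2.resize(i[y:y+H,x:x+W],None,fx=k,fy=k,interpolation=cv2.INTER_CUBIC)
o=np.zeros((600,800,3),np.uint8)
p=f(w,125,140,200,240,2.5); o[:p.shape[0],:p.shape[1]]=p
p=f(s,300,170,100,100,3); o[:300,500:]=p
p=f(c,230,187,100,100,3); o[300:,500:]=p
cv2.imwrite('pics/comp.png',o[:,:,::-1])
E
```

```text
(no output)
```

View pics/comp.png

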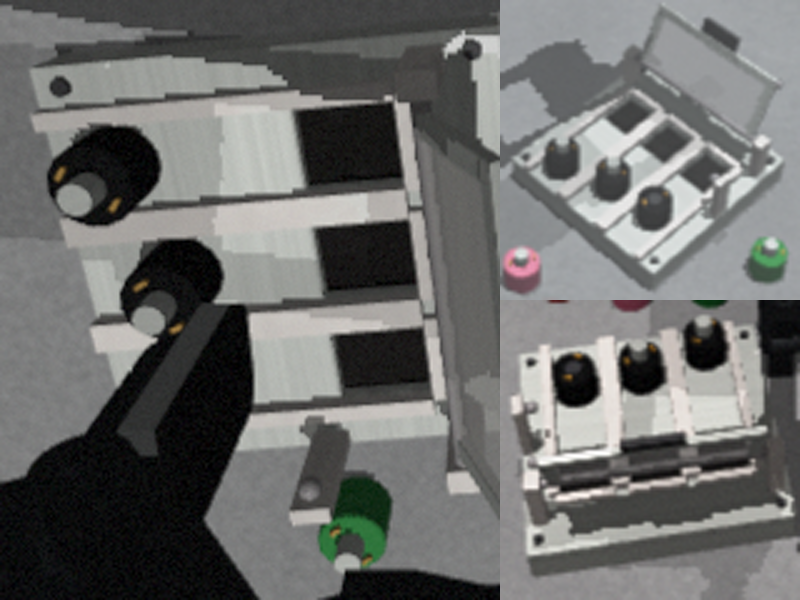

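```bash
cat > fit.py <<'E'
from h import *
w,m=load('wrist0')
P=[((35,130),-100,74),((63,222),-100,34),((68,243),-100,20),((93,328),-100,-20),((97,350),-100,-34),((408,193),53,34),((410,218),53,20),((418,302),53,-20),((425,322),53,-34)]
W=np.array([onplane(m,125+a/2.5,140+b/2.5,.038)[:2] for (a,b),_,_ in P]); N=np.array([[x,y] for _,x,y in P])/1000
from scipy.spatial.transform import Rotation as Q
a,b=W-W.mean(0),N-N.mean(0)
th=np.arctan2((b[:,0]*a[:,1]-b[:,1]*a[:,0]).sum(),(a*b).sum()); r=np.array([[np.cos(th),-np.sin(th)],[np.sin(th),np.cos(th)]])
t=W.mean(0)-r@N.mean(0); print(th,np.degrees(th),t); print(np.round((W-(N@r.T+t))*1000,1).tolist())
for n,(x,y) in {'stemL':(73,200),'stemM':(148,320)}.items():
    p=onplane(m,125+x/2.5,140+y/2.5,.074)[:2]; print(n,p,r.T@(p-t))
for k in('side0','scene0'):
    mm=load(k)[1]; g=lambda x,y,z: np.round(proj(mm,[*(r@np.array([x,y])+t),z]))
    print(k,[g(*q) for q in((-.1,.1,.03),(-.1,-.1,.03),(.1,-.1,.03),(.1,.1,.03))])
E
python3 fit.py
```

```text
0.08897204997573811 5.097722958236832 [ 0.538566   -0.08959501]
[[-0.7, 0.6], [0.7, -2.0], [0.0, 1.8], [1.0, -1.3], [-0.1, 1.1], [0.5, -1.8], [-0.2, 0.4], [-1.4, -1.2], [0.3, 2.4]]
stemL [ 0.46226705 -0.04139189] [-0.07171408  0.05479198]
stemM [ 0.48455322 -0.09430383] [-0.05421754  0.00010909]
side0 [array([304., 223.]), array([351., 261.]), array([395., 223.]), array([348., 190.])]
scene0 [array([314., 195.]), array([236., 205.]), array([238., 272.]), array([328., 259.])]
```

```bash
python3 -m pendant '[[0,[0,-0.33,0],-0.014],[0,[0,-0.67,0],-0.028],[0,[0,-1,0],-0.028],[0,[0,-1,0],-0.028],[0,[0,-1,0],-0.028]]'
python3 -m pendant '[[0,[-0.16,-0.36,0],0],[0,[-0.318,-0.721,0.0],0],[0,[-0.318,-0.721,0.35],0],[0,[-0.318,-0.721,0.7],0],[0,[-0.318,-0.721,1],0],[0,[-0.318,-0.721,1],0]]'
python3 - <<'E'
from h import *
grab('wrist','w1')
E
```

```text
time: 0.65
tool_pos: [0.5045, 0.0, 0.2312]
tool_rot: [0.0, 0.675, 0.737, 0.0]
contact_force: [0.0, 0.4, -0.6]
gripper_width: 0.145
grasp_force: 0.0
time: 1.25
tool_pos: [0.4191, -0.0448, 0.1063]
tool_rot: [-0.005, 0.675, 0.737, -0.002]
contact_force: [-0.3, -0.5, -0.5]
gripper_width: -0.002
grasp_force: 0.0
```

View pics/w1.png

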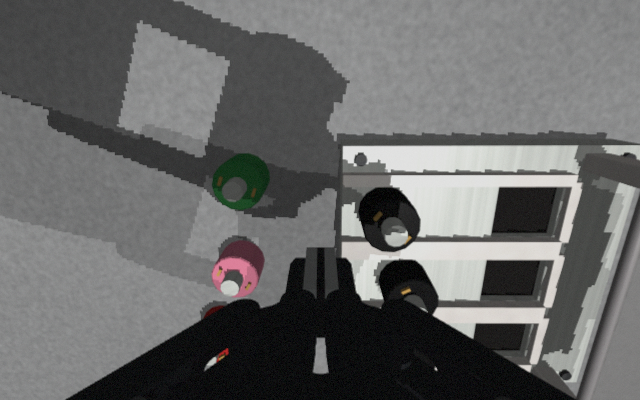

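```bash
cat >> h.py <<'E'
def nest(p):
    th=.089; r=np.array([[np.cos(th),-np.sin(th)],[np.sin(th),np.cos(th)]]); return np.round(r.T@(np.array(p)[:2]-[.5386,-.0896])*1000,1)
E
python3 - <<'E'
from h import *
i,m=load('w1'); print(nest(m['tp']),m['tp'])
for n,u,v,z in(('stemL',397,232,.074),('green',233,188,.044),('pink',230,287,.044),('fenceend34',342,240,.038),('pocketbackTop',577,183,.035),('nestcorner',340,146,.03)): print(n,nest(onplane(m,u,v,z)))
print(manip.state()['tool_pos'])
E
```

```text
[-115.1   55.3] [0.41905815591958767, -0.04478884072954159, 0.10628140642424974]
stemL [-71.8  57.5]
green [-172.5   74.7]
pink [-180.9    0.8]
fenceend34 [-101.    35.2]
pocketbackTop [54.3 75.8]
nestcorner [-103.1   99.6]
[ 0.42115283 -0.04532169  0.10949128]
```

```bash
python3 -m pendant '[[0,[0,0,0.2],0],[0,[0,0,0.4],0],[0,[0,0,0.54],0],[0,[0,0,0.54],0],[0,[0,0.06,0.54],0],[0,[0,0.12,0.56],0],[0,[0,0.18,0.58],0],[0,[0,0.24,0.6],0],[0,[0,0.3,0.62],0]]'
python3 -m pendant '[[0,[0,0.07,0],0],[0,[0,0.14,0],0],[0,[0,0.21,0],0],[0,[0,0.28,0],0],[0,[0,0.34,0],0],[0,[0,0.40,0],0],[0,[0,0.44,0],0],[0,[0,0.48,0],0],[0,[0,0.48,0],0]]'
python3 - <<'E'
from h import *
_,m=grab('wrist','w2'); print(nest(m['tp']),m['tp'])
E
```

```text
time: 2.2
tool_pos: [0.4589, -0.0424, 0.0371]
tool_rot: [0.0, 0.675, 0.738, 0.0]
contact_force: [-1.9, -0.3, 1.6]
gripper_width: -0.002
grasp_force: 0.7
time: 3.1
tool_pos: [0.5161, -0.0374, 0.0371]
tool_rot: [0.0, 0.675, 0.738, 0.0]
contact_force: [-0.2, -0.1, 0.5]
gripper_width: -0.002
grasp_force: 0.0
[-17.8  54. ] [np.float64(0.5160978194111028), np.float64(-0.0373930681821951), np.float64(0.0370835521913441)]
```

View pics/w2.png

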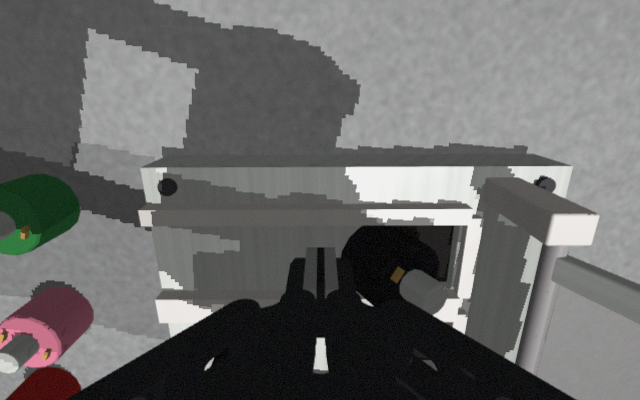

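```bash
python3 - <<'E'
from h import *
i,m=load('w2'); print(nest(onplane(m,434,294,.074)),nest(onplane(m,434,294,.066)))
E
python3 -m pendant '[[0,[0,0.03,0],0],[0,[0,0.06,0],0],[0,[0,0.08,0],0],[0,[0,0.1,0],0],[0,[0,0.1,0],0]]'
python3 - <<'E'
from h import *
_,m=grab('wrist','w3'); print(nest(m['tp']),m['tp'])
E
```

```text
[24.  62.1] [27.2 56.6]
time: 3.65
tool_pos: [0.5278, -0.0363, 0.037]
tool_rot: [0.0, 0.675, 0.738, 0.0]
contact_force: [-0.1, 0.5, -0.2]
gripper_width: 0.001
grasp_force: 0.1
[-6.1 54. ] [np.float64(0.5277522400106543), np.float64(-0.03633162201548232), np.float64(0.036977399778393275)]
```

View pics/w3.png

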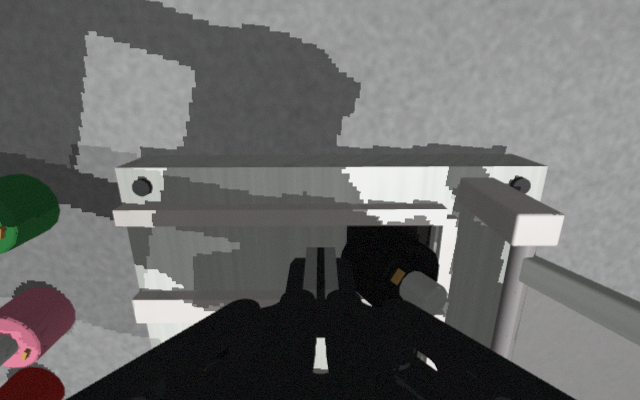

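```bash
python3 -m pendant '[[0,[0,0.02,0],0],[0,[0,0.04,0],0],[0,[0,0.04,0],0],[0,[0,0.04,0],0]]'
python3 - <<'E'
from h import *
a,m=grab('wrist','w4'); print(nest(m['tp']),m['tp'])
s,ms=grab('side','s4')
o=np.zeros((420,800,3),np.uint8)
o[:400,:400]=cv2.resize(a[190:340,330:480],(400,400)); o[:400,400:]=cv2.resize(s[170:270,300:400],(400,400),interpolation=2)
cv2.imwrite('pics/c4.png',o[:,:,::-1])
E
```

```text
time: 4.1
tool_pos: [0.5323, -0.0359, 0.0369]
tool_rot: [0.0, 0.675, 0.738, 0.0]
contact_force: [0.3, 0.8, 0.0]
gripper_width: 0.001
grasp_force: 0.1
[-1.5 54. ] [np.float64(0.5322714187805809), np.float64(-0.03591122420821634), np.float64(0.036909964750060115)]
```

View pics/c4.png

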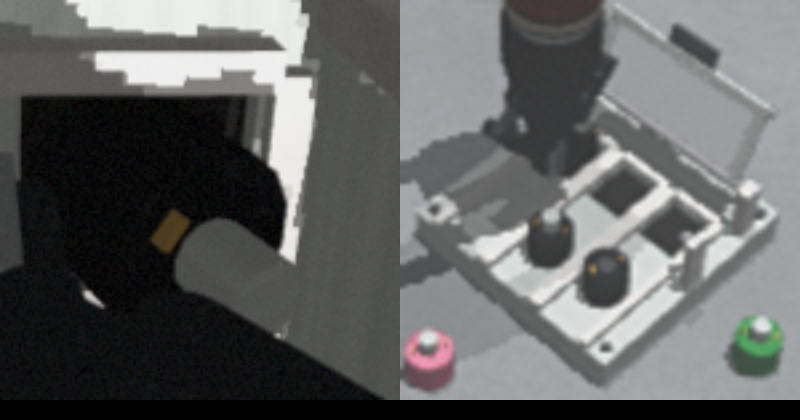

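```bash
cat >> h.py <<'E'
def world(x,y,z):
    th=.089; r=np.array([[np.cos(th),-np.sin(th)],[np.sin(th),np.cos(th)]]); return [*(r@np.array([x,y])/1000+[.5386,-.0896]),z]
E
python3 - <<'E'
from h import *
i,m=load('w4')
for x in(27,30,34): print(x,[np.round(proj(m,world(x,54,z))).tolist() for z in(.052,.066,.060,.074)])
E
python3 -m pendant '[[0,[0,-0.1,0],0],[0,[0,-0.15,0],0],[0,[0,-0.15,0],0],[0,[0,-0.15,-0.35],0],[0,[0,-0.15,-0.5],0],[0,[0,-0.5,-0.5],0],[0,[0,-0.75,-0.5],0],[0,[0,-0.75,-0.5],0]]'
python3 - <<'E'
from h import *
a,m=grab('wrist','w5'); print(nest(m['tp']),m['tp'])
# gray stem mask in pocket region
for x in(27,30,34): print(x,[np.round(proj(m,world(x,54,z))).tolist() for z in(.052,.066,.060,.074)])
h=cv2.cvtColor(a,cv2.COLOR_RGB2GRAY)
u,v=map(int,proj(m,world(30,54,.066)))
print(u,v); print(cv2.resize(h[max(v-40,0):v+40,max(u-60,0):u+60],(40,40),interpolation=cv2.INTER_AREA)//26)
E
```

```text
27 [[386.0, 281.0], [392.0, 300.0], [389.0, 291.0], [397.0, 313.0]]
30 [[393.0, 281.0], [400.0, 300.0], [397.0, 291.0], [405.0, 313.0]]
34 [[402.0, 281.0], [410.0, 300.0], [406.0, 291.0], [415.0, 313.0]]
time: 5.0
tool_pos: [0.4393, -0.0436, 0.0958]
tool_rot: [-0.001, 0.676, 0.737, -0.001]
contact_force: [0.1, 0.6, -0.1]
gripper_width: 0.003
grasp_force: 0.0
[-94.8  54.7] [np.float64(0.43931437643503385), np.float64(-0.043553975410154946), np.float64(0.09575671913060765)]
27 [[521.0, 228.0], [535.0, 238.0], [529.0, 234.0], [544.0, 244.0]]
30 [[526.0, 228.0], [540.0, 238.0], [534.0, 233.0], [550.0, 244.0]]
34 [[533.0, 228.0], [548.0, 238.0], [541.0, 233.0], [557.0, 244.0]]
540 237
[[0 0 0 ... 2 5 6]
 [0 0 0 ... 3 6 6]
 [0 0 0 ... 4 6 6]
 ...
 [1 1 1 ... 6 3 2]
 [1 1 1 ... 5 2 2]
 [1 1 1 ... 5 2 2]]
```

```bash
python3 - <<'E'
from h import *
a,m=load('w5')
a2,m2=grab('side','s5')
h=cv2.cvtColor(a,cv2.COLOR_RGB2GRAY)
h2=cv2.cvtColor(a2,cv2.COLOR_RGB2GRAY)
print('\n'.join(''.join('%x'%(h[v,u]//16) for u in range(480,600,1)) for v in range(196,262,2)))
print(proj(m2,world(30,54,.022)),proj(m2,world(30,54,.066)),nest)
print('\n'.join(''.join('%x'%(h2[v,u]//16) for u in range(320,385)) for v in range(185,232)))
E
```

```text
001010000001000000000000000000001000000000000000121101343434555444459dddddddddc9444444444444444444444444444444444469aaab
00000000000000000000000000000000000000000000000000100133333455544446bdddddddddc6444444444444444444444444444444444579aaaa
00000000000000000000000000000000000000000000000000000101122455444448dddddddddc944444444444444444444444444444444447aaaaaa
0000000000000000000000000000000000000010000001011111111111001123446bdddddddddb5444444444444444444444444444444444699aaaaa
0100000000000000000000000000000000000000011011110111111111111111248cddddddddc9444444444444444444444444444444444589aaaaaa
0000000000000000000000000000000000000111111110111111111111111111128dddddddddc54444444444444444444444444444444447a9aaaaaa
00000010000100000000000100000000101101111101111011110111111111111115addddddc84444444444444444444444444444444445999aaaaaa
000000000000000001000000000000000111111111111110111111110111111111016cdddddb54444444444444444444444444444444458aaaaaaaaa
0000000000000000000000000010001111111110011111111111111111111111111149ddddc6444444444444444444444444444444445799aaaaaaaa
00001000010
[... 5453 characters left out ...]
ddddc96444446adeeeedb875678acdc866668a96
789ddddddcbcdcbbdddb8addddddddca64446adeeedc9865455779ced96668b86
68bcccccbbbcb969dddc7addddddddddb856aeeeeda866544445678bedb77ab76
7bbbbbbbbbcb9668dddc66addddddddddcacdeeeda76544444445667adec78a76
8bbbbbbbcccb65569ba7446bdddddddddddeeeeda76544444444445669cd86766
bbbbbbbccccb544467764459dddddddddeeeeed986444444444444457beeb8766
bbbbbbcccccc534466655659ddddddddeeeedb876544444444455458beed98766
bbbbbcccccca434444444448ddddddddeeeda8aa74444444447997adedca98876
bbbbcccccb96334444444449ddddddeeeeda8addb85444444579acddca9adddcb
bbccccccb875333444444349ddddeeeeeda9bddddc9544444459deda88adddddd
bcccccca8765333333433349dddeedcbb99cddddddcb64444458cda78bddddddd
```

```bash
python3 -m pendant '[[0,[0,0.33,0],0],[0,[0,0.66,0],0],[0,[0,0.98,0],0],[0,[0,0.98,0],0],[0,[0,0.98,0.1],0],[0,[0,0.98,0.18],0],[0,[0,0.98,0.22],0],[0,[0,0.98,0.24],0],[0,[0,0.98,0.24],0]]'
python3 -m pendant '[[0,[0,0,0.01],0],[0,[0,0,0.02],0],[0,[0,0,0.02],0]]'
python3 -m pendant '[[0,[0,0,0.01],0],[0,[0,0,0.02],0],[0,[0,0,0.02],0]]'
python3 -c "
from h import *
s=manip.state();print(nest(s['tool_pos']))"
```

```text
time: 6.0
tool_pos: [0.5601, -0.0339, 0.0699]
tool_rot: [0.001, 0.675, 0.737, 0.001]
contact_force: [-1.1, -0.2, 7.7]
gripper_width: 0.005
grasp_force: 3.7
time: 6.3
tool_pos: [0.5617, -0.0342, 0.0697]
tool_rot: [0.003, 0.675, 0.737, 0.001]
contact_force: [-2.7, 0.0, 14.4]
gripper_width: -0.0
grasp_force: 7.1
time: 6.6
tool_pos: [0.5635, -0.0346, 0.0695]
tool_rot: [0.004, 0.675, 0.737, 0.003]
contact_force: [-1.9, -0.2, 20.6]
gripper_width: 0.003
grasp_force: 10.2
[29.7 52.6]
```

```bash
python3 -m pendant '[[0,[0,0,-0.15],0],[0,[0,0,-0.3],0],[0,[0,-0.22,-0.3],0],[0,[0,-0.43,-0.3],0],[0,[0,-0.43,-0.3],0],[0,[0,-0.43,0],0],[0,[0,-0.43,0.22],0],[0,[0,-0.43,0.22],0]]'
python3 -m pendant '[[0,[0,0.1,0],0],[0,[0,0.17,0],0],[0,[0,0.2,0],0],[0,[0,0.215,0],0],[0,[0,0.225,0],0],[0,[0,0.225,0],0]]'
python3 -c "
from h import *
s=manip.state();print(nest(s['tool_pos']))"
python3 -m pendant '[[0,[0,0.01,0],0],[0,[0,0.02,0],0],[0,[0,0.03,0],0],[0,[0,0.03,0],0]]'
python3 - <<'E'
from h import *
s=manip.state();print(nest(s['tool_pos']))
a,m=grab('wrist','w6')
h=cv2.cvtColor(a,cv2.COLOR_RGB2GRAY)
print([np.round(proj(m,world(30,54,z))) for z in(.052,.066)])
print('\n'.join(''.join('%x'%(h[v,u]//16) for u in range(330,450,1)) for v in range(216,330,3)))
E
```

```text
time: 7.4
tool_pos: [0.5045, -0.0373, 0.0327]
tool_rot: [-0.004, 0.675, 0.737, -0.002]
contact_force: [0.3, 1.0, -0.5]
gripper_width: 0.001
grasp_force: 0.0
time: 8.0
tool_pos: [0.5353, -0.0356, 0.0371]
tool_rot: [0.0, 0.675, 0.738, 0.0]
contact_force: [-0.5, 0.4, 0.2]
gripper_width: -0.001
grasp_force: 0.2
[ 1.5 54. ]
time: 8.4
tool_pos: [0.5388, -0.0353, 0.0369]
tool_rot: [0.0, 0.675, 0.737, 0.0]
contact_force: [-0.1, -0.7, 1.2]
gripper_width: 0.001
grasp_force: 0.3
[ 5. 54.]
[array([378., 281.]), array([383., 300.])]
555555555555555555555555555555555555558eeeeeeeeeeeeeeeeeeeeeeeeeeeeeeeeeeeeeeeeeeeeeeeeeeeeee545555545567755455555545555
55555555555555555555555555555555555555555555666668aeeeeeeeeebbbbbbbbceeeeeeeeeeee888888788887777779dddc77654454555555455
555555555555555555555555555555555555555555555556788bbbbbcee787878877877778887777788888888888788788aeeee77555455554555555
4444444444444344444444444444444444444344444444334444555555555555545555555555555556667766678788877aeeee776455555555555555
000000000011000000100010000000000000000000000000000000010000000000100000110010124445655556
[... 3323 characters left out ...]
10111111010000110000001000000011000110010010111010000000101110011111111133555555555555555555555
010110011001100011101100100111111001011010110110001001001001011110001101110101010110000111001101000101245555555455545555
111010110000000010100010001100010101111011110111110111100110101000110110000000010110111100010011110001010113444554455555
101001100100110111011010100101110101101001010001000001000111111001110011111110000000000010110011110011100110101123455555
111011100100011001000001011000010111011011100010000101111011111110111000001001001011001111001100000101100010100001111234
110110010010010110111010110010101001000100000000101101100010010011011011100110100110011000111001000100110010000100000111
```

```bash
python3 - <<'E'
from h import *
a,m=load('w6')
for n,u,v,z in (('pocket far edge floor',408,232,.022),('same deck',408,232,.03),('stopface top',424,234,.035),('stopface deck',424,234,.03)): print(n,nest(onplane(m,u,v,z)))
E=[(413,243),(417,247),(423,252),(425,255),(427,258),(430,261),(431,264),(432,267),(432,270),(431,273),(430,276)]
for z in(.046,.052,.060):
    P=np.array([nest(onplane(m,u,v,z)) for u,v in E]); A=np.c_[2*P,np.ones(len(P))]; s=np.linalg.lstsq(A,(P**2).sum(1),rcond=None)[0]; print(z,s[:2],np.sqrt(s[2]+s[:2]@s[:2]),P.max(0),P.min(0))
a5,m5=load('w5')
print([nest(onplane(m5,546,238,z)) for z in(.066,.07,.074)])
for f,sl in(('w5',(545,196)),):
    print(nest(onplane(m5,480+52,196,.022)),nest(onplane(m5,546,200,.03)))
E
```

```text
pocket far edge floor [50.1 63.8]
same deck [47.8 67.4]
stopface top [54.  68.6]
stopface deck [55.7 66.3]
0.046 [39.12517276 53.77009119] 16.33345607535865 [55.7 69.3] [45.8 52.6]
0.052 [37.50222863 57.40273021] 15.646444907322948 [53.4 72.3] [44.  56.3]
0.06 [35.53684255 62.28778156] 14.588195619896478 [50.3 76.2] [41.5 61.2]
[array([33.2, 53.9]), array([30.2, 55.8]), array([27.2, 57.7])]
[49.6 64.7] [54.1 64.5]
```

```bash
python3 -m pendant '[[0,[0,-0.1,0],0],[0,[0,-0.15,0],0],[0,[0,-0.15,0],0],[0,[0,-0.15,-0.35],0],[0,[0,-0.15,-0.5],0],[0,[0,-0.5,-0.5],0],[0,[0,-0.8,-0.5],0],[0,[0,-0.8,-0.5],0],[0,[0,-0.8,-0.5],0]]'
python3 - <<'E'
from h import *
a,m=grab('wrist','w7')
h=cv2.cvtColor(a,cv2.COLOR_RGB2GRAY)
print(nest(m['tp']),m['tp'][2],[np.round(proj(m,world(30,54,z))) for z in(.022,.052,.066)])
u0,v0=map(int,proj(m,world(30,54,.06)))
print(u0-60,v0-36);print('\n'.join(''.join('%x'%(h[v,u]//16) for u in range(u0-60,min(640,u0+50),1)) for v in range(v0-36,v0+34,2)))
E
```

```text
time: 9.35
tool_pos: [0.4428, -0.0438, 0.097]
tool_rot: [0.001, 0.676, 0.737, 0.0]
contact_force: [-0.0, -0.9, -0.3]
gripper_width: 0.002
grasp_force: 0.0
[-91.3  54.1] 0.09703291803015549 [array([494., 209.]), array([519., 226.]), array([533., 236.])]
466 195
b71011100100000000000000000000000000000000000000000001000000000022355544447cddddddddda544444444444444444444444
b30111000000000000000000000000000000000000000000000000001001111100012334448dddddddddc7444444444444444444444444
a1001100000000000000000000100000000000000000010011111111111111110010101125bdddddddddc5444444444444444444444444
711000000000000000000100001000000000000001111111111111111111111111111111126adddddddc84444444444444444444444444
50010000000000000000000000000000001000000111111111111111111111111111111111126adddddc44444444444444444444444444
2110010000000000010000000000000000000111111111111111111111111111111111111111125addc744444444444444444444444444
110100000000000000000000000000000001011111100111111111111111111111111111111111128dc544444444444444444444444444
11000001000000000000000000000000011111111112334411111111111111
[... 2345 characters left out ...]
4444444444444444444444444444444444
dddddddddddddddddddddddddddddddddddddddddddddddddddddddddddddddddb66666544444444444444444444444444444444444444
ddddddddddddddddddddddddddddddddddddddddddddddddddddddddddddddddc655666444444444444444444444444444444444444444
ddddddddddddddddddddddddddddddddddddddddddddddddddddddddddddddddb444454444444444444444444444444444444444444444
dddddddddddddddddddddddddddddddddddddddddddddddddddddddddddddddddccccb6544444444444444444444444444444444444445
dddddddddddddddddddddddddddddddddddddddddddddddddddddddddddddddddddddca444444444444444444444444444444444444446
999998998999998999888888998888888888888888888888888888898889cddddddddc744444444444444444444444444444444444446a
```

```bash
python3 -m pendant '[[0,[-0.22,-0.06,0],0],[0,[-0.45,-0.06,0],0],[0,[-0.45,-0.06,0],0],[0,[-0.45,-0.06,0.25],0],[0,[-0.45,-0.06,0.5],0],[0,[-0.45,-0.06,0.5],0],[0,[-0.45,-0.06,0.5],0]]'
python3 -c "
from h import *
s=manip.state();print(nest(s['tool_pos']),s['tool_pos'][2])"
python3 -m pendant '[[0,[0,0.06,0],0],[0,[0,0.12,0],0],[0,[0,0.19,0],0],[0,[0,0.26,0],0],[0,[0,0.33,0],0],[0,[0,0.4,0],0],[0,[0,0.47,0],0],[0,[0,0.54,0],0],[0,[0,0.6,0],0],[0,[0,0.66,0],0]]'
python3 -m pendant '[[0,[0,0.04,0],0],[0,[0,0.08,0],0],[0,[0,0.11,0],0],[0,[0,0.14,0],0],[0,[0,0.17,0],0],[0,[0,0.19,0],0],[0,[0,0.2,0],0],[0,[0,0.2,0],0]]'
python3 -c "
from h import *
s=manip.state();print(nest(s['tool_pos']),s['tool_pos'][2])"
python3 -m pendant '[[0,[0,-0.1,0],0],[0,[0,-0.15,0],0],[0,[0,-0.15,0],0],[0,[0,-0.15,-0.35],0],[0,[0,-0.15,-0.5],0],[0,[0,-0.5,-0.5],0],[0,[0,-0.8,-0.5],0],[0,[0,-0.8,-0.5],0],[0,[0,-0.8,-0.5],0]]'
cat > v.py <<'E'
import sys
from h import *
f,x,y=sys.argv[1],float(sys.argv[2]),float(sys.argv[3])
a,m=grab('wrist',f)
h=cv2.cvtColor(a,cv2.COLOR_RGB2GRAY)
print(nest(m['tp']),m['tp'][2],[np.round(proj(m,world(x,y,z))) for z in(.022,.052,.066,.074)])
u0,v0=map(int,proj(m,world(x,y,.06)))
print(u0-60,v0-36);print('\n'.join(''.join('%x'%(h[v,u]//16) for u in range(u0-60,min(640,u0+50),1)) for v in range(v0-36,min(v0+34,400),2)))
E
python3 v.py w8 30 0
```

```text
time: 10.1
tool_pos: [0.4409, -0.0978, 0.037]
tool_rot: [-0.001, 0.675, 0.738, -0.0]
contact_force: [0.5, 0.6, 1.3]
gripper_width: -0.001
grasp_force: 0.0
[-98.    0.5] 0.03698037500269432
time: 11.1
tool_pos: [0.5203, -0.0912, 0.0369]
tool_rot: [0.0, 0.675, 0.737, 0.0]
contact_force: [-0.4, 0.5, 0.0]
gripper_width: -0.001
grasp_force: 0.2
time: 11.9
tool_pos: [0.5436, -0.0891, 0.0369]
tool_rot: [0.0, 0.675, 0.738, 0.0]
contact_force: [-0.2, 0.7, 0.2]
gripper_width: -0.004
grasp_force: 0.1
[5. 0.] 0.03690154460887907
time: 12.8
tool_pos: [0.4475, -0.0976, 0.097]
tool_rot: [0.001, 0.676, 0.737, 0.0]
contact_force: [-0.2, 0.4, -0.5]
gripper_width: -0.001
grasp_force: 0.0
[-91.4   0.1] 0.09700161199165576 [array([494., 209.]), array([519., 226.]), array([533., 236.]), array([542., 242.])]
466 195
c920000000001010000000000000000000000000000000001000000011101233333444444448dddddddddc744444444444444444444444
c70000000000000000000000000000000000000000000000000000000000123333444444446bdddddddddb444444444444444444444444
a300000000000001000000000000000000000000000101111111111111100111235865444
[... 2889 characters left out ...]
44444444444444444444444444444446aa
dddddddddddddddddddddddddddddddddddddddddddddddddddddddddddddddddc76664444444444444444444444444444444444446a9a
ddddddddddddddddddddddddddddddddddddddddddddddddddddddddddddddddda55554444444444444444444444444444444444459aaa
ddddddddddddddddddddddddddddddddddddddddddddddddddddddddddddddddc64444444444444444444444444444444444444446aaaa
dddddddddddddddddddddddddddddddddddddddddddddddddddddddddddddddddcccccca444444444444444444444444444444446aaaaa
ddddddddddddddddddddddddddddddddddddddddddddddddddddddddddddddddddddddc7444444444444444444444444444444459aaaaa
999898988889889888888888888888888888888888888888888888988888addddddddca444444444444444444444444444444446aaaaa9
```

```bash
python3 -m pendant '[[0,[0,0.33,0],0],[0,[0,0.66,0],0],[0,[0,0.98,0],0],[0,[0,0.98,0],0],[0,[0,0.98,0.1],0],[0,[0,0.98,0.18],0],[0,[0,0.98,0.22],0],[0,[0,0.98,0.24],0],[0,[0,0.98,0.24],0]]'
python3 -m pendant '[[0,[0,0,0.01],0],[0,[0,0,0.02],0],[0,[0,0,0.03],0],[0,[0,0,0.03],0]]'
python3 -m pendant '[[0,[0,0,-0.15],0],[0,[0,0,-0.24],0],[0,[0.22,0.02,-0.24],0],[0,[0.45,0.02,-0.24],0],[0,[0.45,0.02,-0.24],0],[0,[0.45,0.02,-0.15],0],[0,[0.45,0.02,-0.07],0],[0,[0.45,0.02,-0.02],0],[0,[0.45,0.02,0],0],[0,[0.45,0.02,0],0]]'
python3 -c "
from h import *
s=manip.state();print(nest(s['tool_pos']),s['tool_pos'][2])"
```

```text
time: 13.75
tool_pos: [0.5642, -0.0872, 0.0676]
tool_rot: [-0.0, 0.675, 0.737, -0.0]
contact_force: [0.8, 0.7, 0.2]
gripper_width: -0.004
grasp_force: 0.0
time: 14.15
tool_pos: [0.5656, -0.0875, 0.0661]
tool_rot: [0.001, 0.675, 0.738, 0.0]
contact_force: [-1.7, 0.6, 6.4]
gripper_width: 0.0
grasp_force: 2.9
time: 15.15
tool_pos: [0.5634, -0.0341, 0.0664]
tool_rot: [0.0, 0.676, 0.737, -0.0]
contact_force: [-4.4, 0.7, 13.4]
gripper_width: 0.001
grasp_force: 6.2
[29.6 53.1] 0.06643063741297248
```

```bash
python3 -m pendant '[[0,[0,0,-0.33],0],[0,[0,0,-0.66],0],[0,[0,0,-1],0],[0,[0,0,-1],0],[0,[-0.2,0.3,-1],0],[0,[-0.45,0.6,-1],0],[0,[-0.45,0.8,-1],0],[0,[-0.45,1,-1],0],[0,[-0.45,1,-1],0],[0,[-0.45,1,-1],0]]'
python3 - <<'E'
from h import *
s=manip.state();print(nest(s['tool_pos']),s['tool_pos'][2])
w,m=load('wrist0'); print(nest(onplane(m,331,270,.143)),nest(onplane(m,342,322,.143)))
E
```

```text
time: 16.15
tool_pos: [0.6863, -0.0769, 0.1826]
tool_rot: [-0.001, 0.676, 0.737, -0.001]
contact_force: [0.5, -1.1, 0.6]
gripper_width: 0.002
grasp_force: 0.0
[148.3  -0.5] 0.18255267403221173
[96.4 25.7] [101.6 -24.2]
```

```bash
python3 -m pendant '[[0,[0,0,0.25],0],[0,[0,0,0.5],0],[0,[0,0,0.5],0],[0,[0,-0.1,0.5],0],[0,[0,-0.2,0.5],0],[0,[0,-0.28,0.5],0],[0,[0,-0.36,0.5],0],[0,[0,-0.43,0.5],0],[0,[0,-0.5,0.5],0],[0,[0,-0.5,0.5],0]]'
python3 - <<'E'
from h import *
s=manip.state();print(nest(s['tool_pos']),s['tool_pos'][2])
grab('wrist','w9'); s,m=grab('side','s9')
c,_=grab('scene','c9')
o=np.hstack([cv2.resize(s[140:270,270:420],(400,350)),cv2.resize(c[150:290,220:370],(400,350))])
cv2.imwrite('pics/v9.png',o[:,:,::-1])
E
```

```text
time: 17.15
tool_pos: [0.6259, -0.0818, 0.1243]
tool_rot: [-0.0, 0.675, 0.737, -0.0]
contact_force: [0.1, -0.4, 0.6]
gripper_width: 0.004
grasp_force: 0.0
[87.6  0. ] 0.12433831683353389
```

View pics/v9.png

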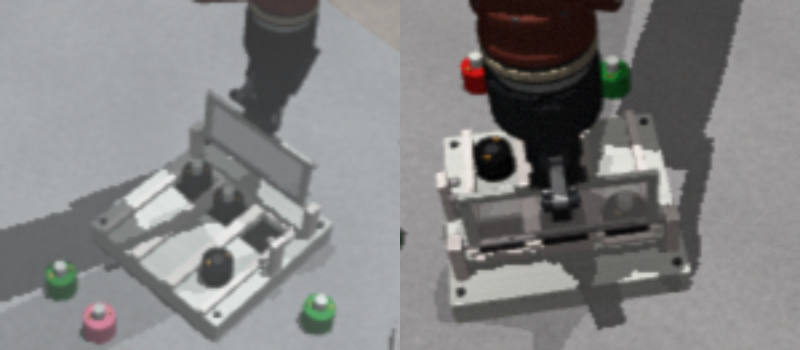

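```bash
python3 -m pendant '[[0,[0,0,-0.1],0],[0,[0,0,-0.18],0],[0,[0,-0.12,-0.18],0],[0,[0,-0.25,-0.18],0],[0,[0,-0.33,-0.16],0],[0,[0,-0.4,-0.125],0],[0,[0,-0.47,-0.08],0],[0,[0,-0.533,-0.033],0],[0,[0,-0.59,0.03],0],[0,[0,-0.64,0.095],0]]'
python3 -m pendant '[[0,[0,-0.03,0.05],0],[0,[0,-0.06,0.1],0],[0,[0,-0.08,0.14],0],[0,[0,-0.1,0.18],0],[0,[0,-0.1,0.18],0]]'
python3 -c "
from h import *
s=manip.state();print(nest(s['tool_pos']),s['tool_pos'][2])"
```

```text
time: 18.3
tool_pos: [0.5499, -0.0885, 0.1122]
tool_rot: [-0.0, 0.675, 0.738, -0.0]
contact_force: [0.4, 0.4, 0.3]
gripper_width: 0.002
grasp_force: 0.3
time: 18.8
tool_pos: [0.5379, -0.0894, 0.0905]
tool_rot: [-0.001, 0.675, 0.738, -0.0]
contact_force: [-0.3, 0.5, 0.1]
gripper_width: 0.001
grasp_force: 0.0
[-0.7  0.3] 0.09049540430834167
```

```bash
python3 -m pendant '[[0,[0,-0.03,0.03],0],[0,[0,-0.06,0.06],0],[0,[0,-0.07,0.09],0],[0,[0,-0.07,0.11],0],[0,[0,-0.07,0.13],0],[0,[0,-0.07,0.14],0],[0,[0,-0.07,0.15],0],[0,[0,-0.07,0.15],0]]'
python3 -c "
from h import *
s=manip.state();print(nest(s['tool_pos']),s['tool_pos'][2])"
```

```text
time: 19.6
tool_pos: [0.5307, -0.0905, 0.0748]
tool_rot: [0.0, 0.675, 0.738, 0.0]
contact_force: [-1.3, 0.8, 7.9]
gripper_width: -0.004
grasp_force: 4.2
[-8.  -0.2] 0.07479915096265212
```

Bottomed at z = 0.0748, where a shut cover should be. I'll press slightly more, then lift clear and look.

```bash
python3 -m pendant '[[0,[0,0,0.015],0],[0,[0,0,0.025],0],[0,[0,0,0.025],0]]'
python3 -m pendant '[[0,[0,0,-0.1],0],[0,[0,0,-0.4],0],[0,[0,0,-0.8],0],[0,[0,-0.3,-1],0],[0,[0,-0.7,-1],0],[0,[0,-1,-1],0],[0,[0,-1,-1],0],[0,[0,-1,-1],0]]'
python3 - <<'E'
from h import *
w,m=grab('wrist','w10'); s,_=grab('side','s10'); c,_=grab('scene','c10')
o=np.zeros((600,800,3),np.uint8)
o[:300,:400]=cv2.resize(s[150:270,280:440],(400,300)); o[:300,400:]=cv2.resize(c[160:280,220:380],(400,300)); o[300:,:480]=cv2.resize(w,(480,300))
cv2.imwrite('pics/v10.png',o[:,:,::-1])
E
```

```text
time: 19.9
tool_pos: [0.5308, -0.0906, 0.0745]
tool_rot: [-0.0, 0.675, 0.738, -0.0]
contact_force: [-9.5, 3.0, 23.3]
gripper_width: -0.0
grasp_force: 11.6
time: 20.7
tool_pos: [0.41, -0.1008, 0.1899]
tool_rot: [-0.0, 0.676, 0.737, -0.0]
contact_force: [0.1, 0.6, 0.2]
gripper_width: -0.004
grasp_force: 0.0
```

View pics/v10.png

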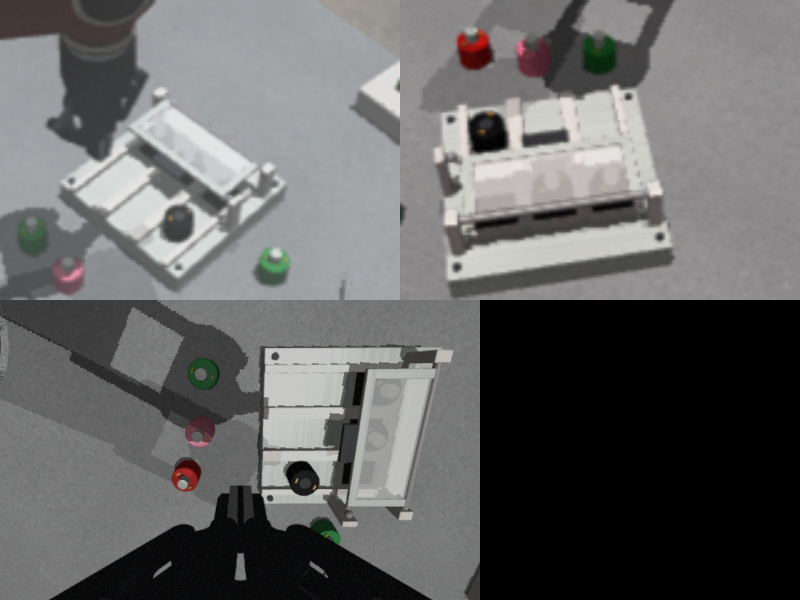

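The picture shows the cover level and shut over both valves, the bare valve still in its lane, and the arm clear.

```bash
python3 -c "
from plant import manip
print(manip.job_done())"
```

```text
the job is handed in; nothing more can be done
None
```

The job is handed in at about 21 s: both stemmed valves (left and middle lanes) are down in their pockets, confirmed by pressing on each stem, and the cover stayed shut after I pressed it home and moved the arm clear. The bare valve is still in its lane, and I kept the arm away from the screwdriver, jar and tray but didn't re-check them in the last picture.

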